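Air the seedlings: open both roof vents of the tall propagator

TASK

The seedlings under the tall clear lid are up and need air: with the fingertips, push both sliding vents in its roof fully open, each to the other end of its track so that the slots lie bare. Push gently, so that the tray is not shoved along the table, tilted or lifted. The propagator with the low lid is newly sown: do not touch it or change its vents, and leave everything else on the table where it is.

Things in the scene. Friction and masses are not known exactly. Their poses are not given: they have to be found in the camera images.
- tall: Propagator with the tall lid, with green seedlings up to 60 mm high visible inside: green half seed tray, 219 x 209 mm, 2 kg, loose; clear lid clipped on, 186 x 176 mm, flat roof 190 mm above the table with two grey tracks 100 x 46 mm along x, middles at y = +42 mm (vent 1, opens to +x) and -42 mm (vent 2, opens to -x). Origin: centre of underside, z up.
- tall_vent_1_rib (a point): Middle of the top of the upright rib (10 mm thick along the slide, 34 mm wide) on a dark green vent plate, 46 x 38 mm, in the tall lid's roof. z up; x = the way THIS vent opens, along its rails. Rib top 216 mm above the table; plate face 18 mm, rail tops 17 mm and roof 25 mm below it.
- tall_vent_1 (a joint): opening of that vent in m: 0 shut (plate covers the four slots), 0.046 fully open, against the end of its track (slots bare). It slides with about 1.2 N of friction and stays where it is left. Starts 0 to 0.018.
- tall_vent_2_rib (a point): Middle of the top of the upright rib (10 mm thick along the slide, 34 mm wide) on a dark green vent plate, 46 x 38 mm, in the tall lid's roof. z up; x = the way THIS vent opens, along its rails. Rib top 216 mm above the table; plate face 18 mm, rail tops 17 mm and roof 25 mm below it.
- tall_vent_2 (a joint): opening of that vent in m: 0 shut (plate covers the four slots), 0.046 fully open, against the end of its track (slots bare). It slides with about 1.2 N of friction and stays where it is left. Starts 0 to 0.018.
- low: Propagator with the low lid, bare compost inside: green half seed tray, 219 x 209 mm, 2 kg, loose; clear lid clipped on, 186 x 176 mm, flat roof 126 mm above the table with two grey tracks 100 x 46 mm along x, middles at y = +42 mm (vent 1, opens to +x) and -42 mm (vent 2, opens to -x). Origin: centre of underside, z up. To be left alone.
- low_vent_1_rib (a point): Middle of the top of the upright rib (10 mm thick along the slide, 34 mm wide) on a dark green vent plate, 46 x 38 mm, in the low lid's roof. z up; x = the way THIS vent opens, along its rails. Rib top 151 mm above the table; plate face 18 mm, rail tops 17 mm and roof 25 mm below it. To be left alone.
- low_vent_2_rib (a point): Middle of the top of the upright rib (10 mm thick along the slide, 34 mm wide) on a dark green vent plate, 46 x 38 mm, in the low lid's roof. z up; x = the way THIS vent opens, along its rails. Rib top 151 mm above the table; plate face 18 mm, rail tops 17 mm and roof 25 mm below it. To be left alone.
- terracotta_pot: small terracotta plant pot, 65 mm wide, 63 mm high, upright; origin centre of the underside. Bystander.
- mug: white mug, 83 mm wide, 94 mm high, handle to its own -y, 117 mm with it; origin under its middle. Bystander.
- dropper_bottle: amber dropper bottle, 34 mm across, 102 mm high; origin centre of the underside. Bystander.
- marker_pen: marker pen lying on the table, 135 mm long (along its y), 17 mm thick; origin at the middle of its underside. Bystander.

How it is judged (in metres and radians):
At the end, for the whole second after the job is handed in: Both vents of the tall lid stand within 5 mm of fully open (joint above 0.041 m); the tall propagator stands flat, at rest, within 25 mm of where it was; the low propagator is within 10 mm and its vents within 5 mm of where they were; pot, mug, bottle and pen are within 15 mm of where they were (value of joint each of tall_vent_1, tall_vent_2 above 0.041 m and distance of tall from where it was at the start of the episode below 0.025 m and angle between tall's own z axis and vertical below 0.05 rad and linear speed of tall below 0.01 m/s and distance of low from where it was at the start of the episode below 0.01 m and distance of each of low_vent_1_rib, low_vent_2_rib from where it was at the start of the episode below 0.005 m and distance of each of terracotta_pot, mug, dropper_bottle, marker_pen from where it was at the start of the episode below 0.015 m); the robot touches nothing.
It fails at once if the tall propagator is lifted over 12 mm, tilted over 0.12 rad or shoved over 30 mm (height (world z) of tall above 0.012 m or angle between tall's own z axis and vertical above 0.12 rad or distance of tall from where it was at the start of the episode above 0.03 m).
It fails at once if the tall propagator is pushed harder than 25 N (contact force between any of the fingers, the arm and tall above 25 N).
It fails at once if the robot touches the low propagator (contact force between any of the fingers, the arm and low above 0.5 N).
It fails at once if a vent of the low lid is moved (distance of any of low_vent_1_rib, low_vent_2_rib from where it was at the start of the episode above 0.008 m).
It fails at once if pot, mug, bottle or pen is pushed more than 20 mm (distance of any of terracotta_pot, mug, dropper_bottle, marker_pen from where it was at the start of the episode above 0.02 m).
It also fails if it takes over 43 s, if anything falls off the work surface, if the arm or the gripper's body presses on something with over 40 N, if the wrist force passes 120 N, or if a joint passes its speed limit or range.

ROBOT

A 6-joint arm with a two-finger parallel gripper is mounted at the origin on a cart in front of the work surface, level with it; the furniture and walls round the work are solid. World frame = base frame: x ahead of the robot, y to its left, z up, the work surface at z = 0. Lengths are in m, angles in degrees, forces in N, time in s.
With the tool pointing down it reaches from about 0.4 to 0.825 m from the base axis. Payload 7 kg.
Tool frame: the origin (TCP) lies midway between the tips of the shut fingers; the grasp point (between the pads) lies 19 mm behind it; z points along the fingers, y is the line along which they close (so a half turn about z gives the same grasp; the last joint's range is limited). The gripper opens to 88 mm and grips with 3 to 60 N. Pads are 19 mm wide; open, the fingers measure 130 mm over their backs; the gripper's body (78 mm by 193 mm) begins 47 mm behind the grasp point.
Start: joints at [88.814, 20.546, 0.682, 0, -70.136, -16.507], TCP at [0.205, 0.643, 0.227] pointing down, gripper open.
Joint ranges: [-176.03, 176.03], [-82.01, 121.73], [-58.28, 71.71], [-173.87, 95.51], [-174.79, -0.11], [-173.66, 173.66]. Speed limits (degrees/s): [136.94, 136.94, 172.46, 180, 180, 180].

INTERFACE

Orientations are given as [roll, pitch, yaw] about the fixed x, y, z axes, in that order (R = Rz(yaw) Ry(pitch) Rx(roll)).
In Python, from plant import r gives the robot as it stands.
- The arm moves only by the tool carry_out, never from a script. Its argument "deltas" is a list of rows, each a list of 3 entries, a list of its own where there are three numbers: the opening, from 0 (shut) to 1 (fully open), then the shift along the tool's x, y, z in mm, then the turn, a rotation vector about the tool's x, y, z in rad. In form: [[gripper, [tx, ty, tz], [rx, ry, rz]], ...]. A call has 1 to 12 rows; each row is the pose to reach, as a shift and turn from the pose commanded when the call began, along the tool's axes at that moment; what a row does not reach only later rows make up. A row lasts 1/10 s, in which the tool goes at most 50 mm and 8.59 degrees, less where a joint would pass 70% of its speed; a pose out of reach is approached as far as the arm can. A call with a gripper value outside its range is refused whole. The fingers move at their own pace and stop on an object; "squeeze" is the grip in N (left out, the last holds). Time passes only in rows, so rows that repeat a pose let the fingers close. It gives the time, the measured TCP pose, the force, the opening and the grip force at its end, in the units of the state.
- r.get_state(): the state, without advancing time (a new reading comes with each control period).
- r.capture(name): name is "scene" or "top" or "wrist"; returns (picture, depth): 384x512x3 uint8, red, green, blue; 384x512 float32, m along the optical axis (not along the pixel's ray), 0 where there is no reading.
- r.get_calibration(name): a dict with "fov_y" (degrees; the focal length in pixels is half the picture's height over the tangent of half this angle, whatever the lens; pixels are square), "cx", "cy" (the principal point, pixels), "view" (4x4, takes a point from world to camera coordinates). Camera axes: x right, y down, z forward; pixel columns grow to the right and rows downward; lengths in m; the calibration is good to about 2 mm. A picture is of the moment at which its call begins: read the wrist's pose just before it. get_calibration takes no time and is no camera call; for the wrist camera it gives the pose at the moment of the call.
- r.close_job(): hands the job in; it is judged then, once.
The state is a dict: "time_s": time; "joints": joint angles; "qd": joint speeds; "joint_torque": joint torques, N m; "tcp_pos": TCP position; "eef_rot": TCP orientation; "contact_force": force on the tool from outside, world axes, zero at the start; "moment": the same for the moment, N m; "gripper_width": finger opening in m; "gripper_force": force on a finger pad.
Only numpy, scipy, OpenCV 4.12 (cv2) and the standard library are available. Lean on these libraries where they do the work, as an engineer would, in place of code of your own. Each camera call takes 0.05 s, during which the arm holds its last target. There are 200 camera calls.

## Working session

There is one attempt and no reset: what is moved stays moved. The work goes in short steps, Python scripts to look and compute and a tool call to move; the robot and the scene stay as the last step left them, time stands still between calls to the robot, and variables do not carry over. Pictures are saved under pics/ and viewed, at most 10 in all, crops included, and the job is handed in when it is done.

Besides the shell and the picture viewer there is one more tool, called after "Request:" as name([rows], argument=value, ...), one row to a line, values as JSON. carry_out: Moves the arm, as the interface text tells. Its arguments: {"type":"object","properties":{"deltas":{"type":"array"},"squeeze":{"type":"number"}},"required":["deltas"]}

```bash
mkdir -p pics && cat > h.py <<'E'
import numpy as np, cv2
from plant import r
def cloud(name):
    c=r.get_calibration(name); im,d=r.capture(name)
    f=192/np.tan(np.radians(c["fov_y"])/2)
    v,u=np.mgrid[:384,:512]
    p=np.stack([(u-c["cx"])/f*d,(v-c["cy"])/f*d,d],-1)
    V=np.array(c["view"]); w=(p-V[:3,3])@V[:3,:3]
    w[d==0]=np.nan
    return im,d,w
E
python3 - <<'E'
from h import *
s=r.get_state();print(s)
a=[]
for n in("top","scene"):
    im,d,w=cloud(n);np.savez(f"{n}.npz",im=im,d=d,w=w)
    cv2.imwrite(f"pics/{n}0.png",cv2.resize(im[...,::-1],(800,600)))
    print(r.get_calibration(n))
E
```

```text
{'time_s': 0.0, 'joints': array([ 8.88158608e+01,  2.05915052e+01,  6.33549052e-01, -2.06546365e-02,
       -7.01359417e+01, -1.65064662e+01]), 'qd': array([ 0.02371166,  0.02482217,  0.13454924, -0.10880866,  0.06418493,
       -0.00033087]), 'joint_torque': array([ 9.08765778e-04, -5.82712841e+01,  2.93042529e+01,  6.99683368e+00,
        6.95352210e-03, -1.65289262e-04]), 'tcp_pos': array([0.20499534, 0.64259991, 0.22561851]), 'eef_rot': array([ 1.79904455e+02, -8.06482468e-03, -1.76976328e+01]), 'contact_force': array([0.06026888, 0.52351394, 0.43475915]), 'moment': array([ 0.0178679 ,  0.01355422, -0.04501294]), 'gripper_force': 0.0, 'gripper_width': 0.08757970387529507}
{'fov_y': 49.680434189012914, 'cx': 256.0982694143712, 'cy': 193.72561196762413, 'view': array([[-0.01081803, -0.99986246, -0.01257085,  0.00356377],
       [-0.99328536,  0.01219329, -0.11504573,  0.55217698],
       [ 0.11518319,  0.01124187, -0.99328065,  1.36967158],
       [ 0.        ,  0.        ,  0.        ,  1.        ]])}
{'fov_y': 51.66988718055294, 'cx': 256.5442837663533, 'cy': 191.94858160216194, 'view': array([[-8.24039432e-01, -5.66532379e-01,  2.78102400e-04,
         4.27957888e-01],
       [-3.37667941e-01,  4.90754518e-01, -8.03206303e-01,
         2.98264926e-01],
       [ 4.54905898e-01, -6.61967572e-01, -5.95700896e-01,
         1.45353781e+00],
       [ 0.00000000e+00,  0.00000000e+00,  0.00000000e+00,
         1.00000000e+00]])}
```

View pics/top0.png

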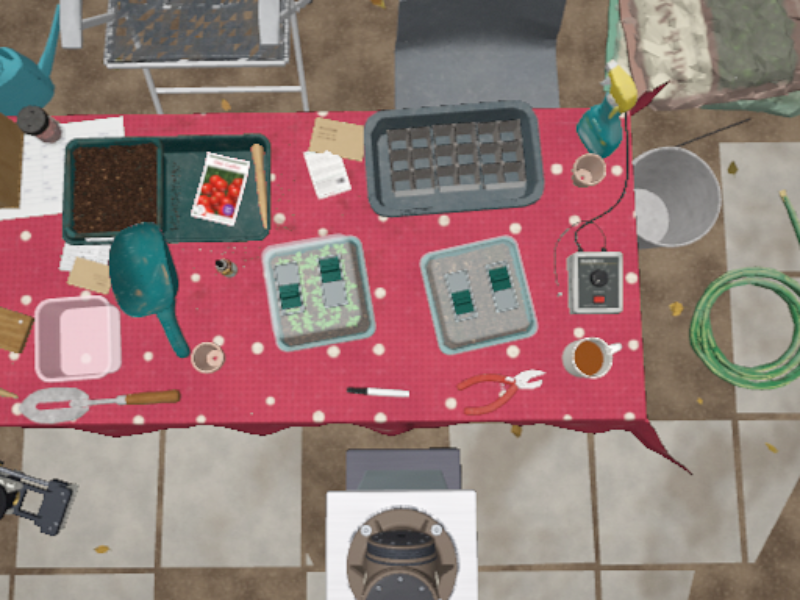

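View pics/scene0.png

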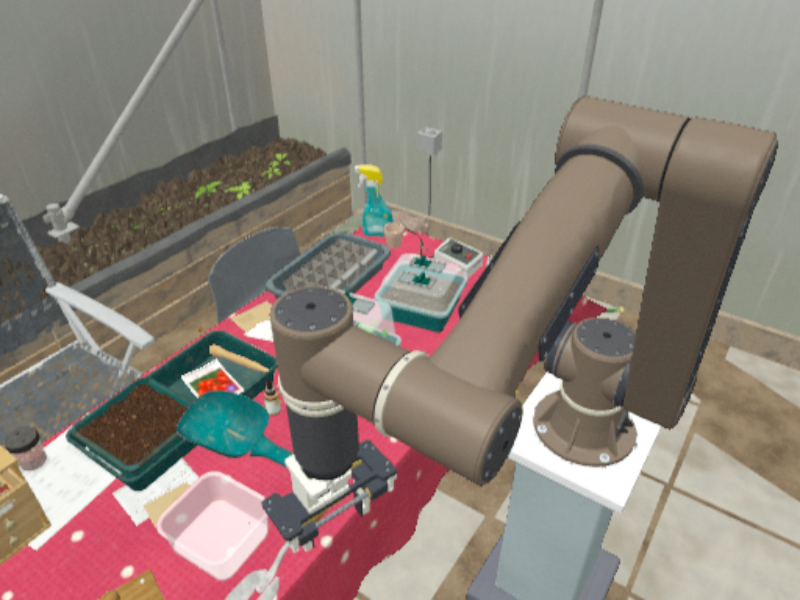

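The top view shows the tall propagator at about (318,292) with the seedlings inside. Its left vent plate (290,297) has to go away from the robot, and its right plate (330,268) towards it. The low one is at (480,293). I'll crop in and measure the plates next.

```bash
python3 - <<'E'
from h import *
z=np.load("top.npz");im,w=z["im"],z["w"]
cv2.imwrite("pics/crop.png",cv2.resize(im[145:230,160:250,::-1],None,fx=7,fy=7,interpolation=cv2.INTER_NEAREST)[:600])
R,G,B=[im[...,i].astype(int) for i in range(3)]
m=((G<110)&(G-R>35)&(w[...,2]>.1)).astype(np.uint8)
n,l,st,c=cv2.connectedComponentsWithStats(m)
for i in range(1,n):
    if st[i,4]>40:
        p=w[l==i]
        print(c[i].round(1),st[i],np.nanmedian(p,0).round(4), np.nanpercentile(p,[3,97],axis=0).round(4).tolist())
        if .16<np.nanmedian(p[:,2])<.3: 
            q=p[p[:,2]>.208]; print(" rib",len(q),q.mean(0).round(4),q.min(0).round(4),q.max(0).round(4)); k=p[(p[:,2]>.19)&(p[:,2]<.204)]; print(" plate",len(k),k.mean(0).round(4), cv2.minAreaRect((k[:,:2]*1000).astype(np.float32)))
# lid roof extents: points at roof height
for (u0,u1,z0) in((160,250,.19),(260,350,.126)):
    s=w[145:230,u0:u1].reshape(-1,3); s=s[abs(s[:,2]-z0)<.012]; print(len(s),cv2.minAreaRect((s[:,:2]*1000).astype(np.float32)))
    s=w[145:230,u0:u1].reshape(-1,3);s=s[(s[:,2]>.03)]; print(len(s),cv2.minAreaRect((s[:,:2]*1000).astype(np.float32)))
E
```

```text
[387.8  72.5] [382  63  15  18 113] [ 0.9235 -0.4272  0.145 ] [[0.9101, -0.4504, 0.1159], [0.9421, -0.4194, 0.1793]]
[109.  171.4] [104 151  10  39 110] [0.6173 0.4639 0.1257] [[0.5704, 0.4553, 0.1045], [0.6769, 0.4796, 0.1383]]
[ 72.1 175.5] [ 70 160   7  31  83] [0.6085 0.5914 0.1055] [[0.5681, 0.5804, 0.1007], [0.6584, 0.5991, 0.1116]]
[211.1 172.4] [205 165  14  16 166] [0.597  0.1293 0.1998] [[0.5787, 0.1119, 0.1945], [0.6185, 0.1473, 0.2175]]
 rib 37 [0.5997 0.1275 0.2156] [0.5941 0.1128 0.209 ] [0.6061 0.1425 0.2227]
 plate 122 [0.5977 0.1293 0.1985] ((598.9564819335938, 130.20204162597656), (44.5325927734375, 36.613128662109375), 9.14883041381836)
[319.5 178.2] [313 171  14  16 152] [ 0.5852 -0.2026  0.1346] [[0.5671, -0.2207, 0.1298], [0.6066, -0.1864, 0.1536]]
[185.5 189.3] [179 182  14  15 154] [0.547  0.2044 0.1998] [[0.5302, 0.1891, 0.194], [0.5683, 0.2225, 0.2186]]
 rib 41 [0.5496 0.2049 0.2151] [0.5426 0.1891 0.2085] [0.557  0.2227 0.2218]
 plate 109 [0.5478 0.2048 0.1988] ((549.14794921875, 206.2655029296875), (41.81165313720703, 35.30580520629883), 11.26598834991455)
[295.7 193.1] [289 186  14  15 154] [ 0.5391 -0.1282  0.1341] [[0.521, -0.1445, 0.1286], [0.5604, -0.1104, 0.1532]]
3370 ((571.09228515625, 165.9478759765625), (186.7532501220703, 176.62246704101562), 9.1060209274292)
4498 ((595.6414184570312, 182.7057647705078), (275.06231689453125, 235.9999237060547), 9.393397331237793)
3127 ((563.6065673828125, -166.77256774902344), (188.2859344482422, 178.1349639892578), 11.89115047454834)
4321 ((564.5249633789062, -167.5120391845703), (222.58547973632812, 212.88607788085938), 12.091268539428711)
```

View pics/crop.png

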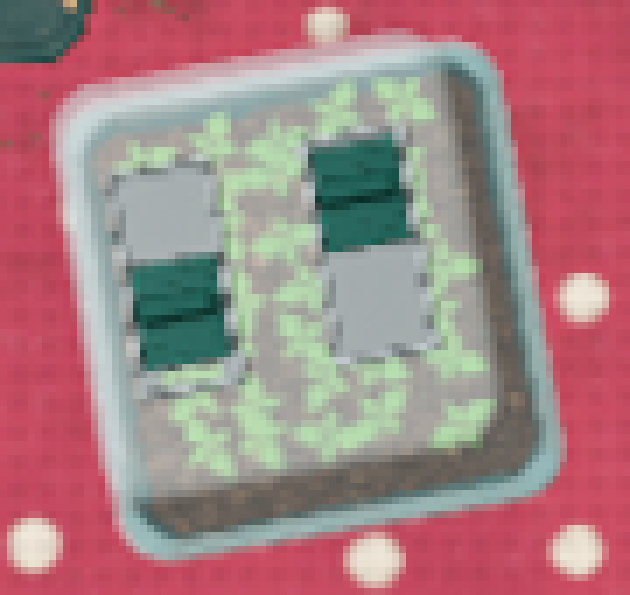

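The tall lid's centre is at about (0.571, 0.166) with a yaw of 9.1°, and the vents are about 7 mm and 0 mm open. I'll shut the fingers, line tool x up with the rails, and hover behind vent 1's rib.

Request:
carry_out([
  [0, [20, 15, -25], [0, 0, -0.1]],
  [0, [60, 45, -25], [0, 0, -0.2]],
  [0, [100, 74, -25], [0, 0, -0.3]],
  [0, [140, 104, -25], [0, 0, -0.4]],
  [0, [180, 134, -25], [0, 0, -0.468]],
  [0, [220, 163, -25], [0, 0, -0.468]],
  [0, [260, 193, -25], [0, 0, -0.468]],
  [0, [300, 223, -25], [0, 0, -0.468]],
  [0, [340, 252, -25], [0, 0, -0.468]],
  [0, [380, 282, -25], [0, 0, -0.468]],
  [0, [415, 308, -25], [0, 0, -0.468]],
  [0, [437, 324, -25], [0, 0, -0.468]],
])

```text
time_s: 1.3
tcp_pos: [0.524, 0.1989, 0.2513]
eef_rot: [180.0, 0.0, 9.0]
contact_force: [0.4, 1.1, 0.2]
gripper_width: 0.0012
gripper_force: 0.0
```

Request:
carry_out([
  [0, [0, 0, 0], [0, 0, 0]],
  [0, [0, 0, 0], [0, 0, 0]],
  [0, [0, 0, 0], [0, 0, 0]],
])

```text
time_s: 1.6
tcp_pos: [0.5226, 0.2019, 0.2513]
eef_rot: [180.0, 0.0, 9.1]
contact_force: [-0.4, 0.7, 0.1]
gripper_width: 0.0003
gripper_force: 0.0
```

```bash
python3 - <<'E'
from h import *
im,d,w=cloud("wrist");np.savez("wr.npz",im=im,w=w)
cv2.imwrite("pics/w0.png",im[...,::-1])
R,G,B=[im[...,i].astype(int) for i in range(3)]
m=((G<120)&(G-R>35)&(w[...,2]>.17)).astype(np.uint8)
n,l,st,c=cv2.connectedComponentsWithStats(m)
for i in range(1,n):
    if st[i,4]>100:
        p=w[l==i];q=p[abs(p[:,2]-.216)<.004];k=p[abs(p[:,2]-.198)<.004]
        print(c[i].round(),st[i]); 
        for x in(q,k):
            if len(x)>20: print(len(x),x.mean(0).round(4),cv2.minAreaRect((x[:,:2]*1000).astype(np.float32)))
s=r.get_state();print(s["tcp_pos"],s["eef_rot"],s["contact_force"])
E
```

```text
[397. 109.] [ 363   72   72   75 4582]
940 [0.5983 0.1295 0.2147] ((598.19482421875, 128.742431640625), (9.197267532348633, 32.75392150878906), 9.290478706359863)
3462 [0.5995 0.1291 0.1974] ((598.3516845703125, 127.89156341552734), (45.050540924072266, 38.10844802856445), 9.923974990844727)
[260. 166.] [ 232  134   58   67 3746]
824 [0.5492 0.2047 0.2146] ((548.9268798828125, 204.69320678710938), (9.362969398498535, 33.406307220458984), 9.34439468383789)
2707 [0.5512 0.2052 0.1974] ((548.6366577148438, 204.83984375), (44.94321060180664, 36.94253158569336), 9.207853317260742)
[0.5225396  0.20218743 0.25144841] [1.79999874e+02 1.55366631e-02 9.17418690e+00] [ 0.35170478  0.0226954  -0.53111292]
```

View pics/w0.png

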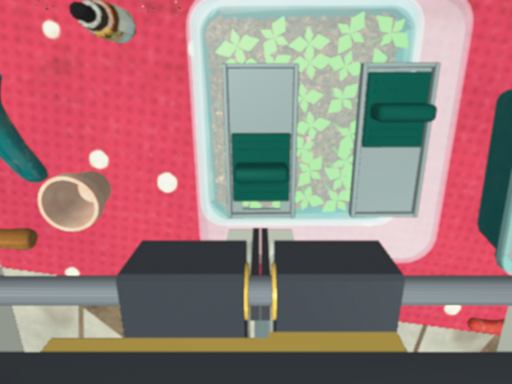

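The wrist view shows vent 1's rib at (262,173) straight ahead of the fingertips, and vent 2's rib at (402,112). The rails line up with the tool. I'll go down to z = 0.205 behind vent 1's rib.

Request:
carry_out([
  [0, [-5, 0, 10], [0, 0, 0]],
  [0, [-5, 0, 20], [0, 0, 0]],
  [0, [-5, 0, 30], [0, 0, 0]],
  [0, [-5, 0, 38], [0, 0, 0]],
  [0, [-5, 0, 44], [0, 0, 0]],
  [0, [-5, 0, 46], [0, 0, 0]],
  [0, [-5, 0, 46], [0, 0, 0]],
])

```text
time_s: 2.35
tcp_pos: [0.5181, 0.2007, 0.2052]
eef_rot: [180.0, 0.0, 9.1]
contact_force: [-0.1, -0.8, -0.0]
gripper_width: 0.0005
gripper_force: 0.0
```

Request:
carry_out([
  [0, [3, 0, 0], [0, 0, 0]],
  [0, [7, 0, 0], [0, 0, 0]],
  [0, [11, 0, 0], [0, 0, 0]],
  [0, [14, 0, 0], [0, 0, 0]],
  [0, [17, 0, 0], [0, 0, 0]],
  [0, [20, 0, 0], [0, 0, 0]],
  [0, [23, 0, 0], [0, 0, 0]],
  [0, [26, 0, 0], [0, 0, 0]],
  [0, [29, 0, 0], [0, 0, 0]],
  [0, [32, 0, 0], [0, 0, 0]],
  [0, [35, 0, 0], [0, 0, 0]],
  [0, [35, 0, 0], [0, 0, 0]],
])

```text
time_s: 3.55
tcp_pos: [0.5531, 0.2064, 0.2055]
eef_rot: [180.0, -0.0, 9.1]
contact_force: [-0.4, 0.3, 0.3]
gripper_width: 0.0004
gripper_force: 0.0
```

Request:
carry_out([
  [0, [2, 0, 0], [0, 0, 0]],
  [0, [4, 0, 0], [0, 0, 0]],
  [0, [6, 0, 0], [0, 0, 0]],
  [0, [8, 0, 0], [0, 0, 0]],
  [0, [10, 0, 0], [0, 0, 0]],
  [0, [12, 0, 0], [0, 0, 0]],
  [0, [12, 0, 0], [0, 0, 0]],
])

```text
time_s: 4.25
tcp_pos: [0.5649, 0.2083, 0.2055]
eef_rot: [180.0, -0.0, 9.1]
contact_force: [0.0, 0.1, -0.3]
gripper_width: 0.0003
gripper_force: 0.0
```

```bash
cat > m.py <<'E'
from h import *
# rib tops + track-frame positions from wrist camera
im,d,w=cloud("wrist")
R,G,B=[im[...,i].astype(int) for i in range(3)]
m=((G<120)&(G-R>35)&(w[...,2]>.17)).astype(np.uint8)
n,l,st,c=cv2.connectedComponentsWithStats(m)
C=np.array([.571,.166]);a=np.radians(9.2);u=np.array([np.cos(a),np.sin(a)])
for i in range(1,n):
    if st[i,4]>100:
        p=w[l==i]
        for t,z in(("rib",.216),("plate",.198)):
            x=p[abs(p[:,2]-z)<.004]
            if len(x)>40:
                q=np.array(cv2.minAreaRect((x[:,:2]*1000).astype(np.float32))[0])/1000
                print(t,len(x),q.round(4),"along",((q-C)@u).round(4), np.percentile((x[:,:2]-C)@u,[1,99]).round(4))
s=r.get_state();print(s["tcp_pos"],((s["tcp_pos"][:2]-C)@u).round(4),s["contact_force"].round(1))
E
python3 - <<'E'
from m import *
cv2.imwrite("pics/w1.png",im[...,::-1])
E
```

```text
rib 1266 [0.5986 0.1292] along 0.0214 [0.017  0.0261]
plate 4180 [0.5986 0.1278] along 0.0211 [-0.001   0.0435]
rib 1162 [0.5807 0.21  ] along 0.0166 [0.0126 0.0211]
plate 2679 [0.5811 0.2101] along 0.0171 [0.0155 0.0388]
[0.56483644 0.20828549 0.20559409] 0.0007 [0.8 0.4 0.1]
```

View pics/w1.png

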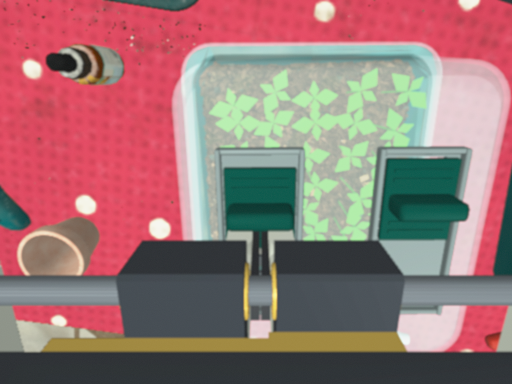

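The wrist view shows vent 1's plate near the far end of its track, with a sliver of grey left at about (260,158). About 6 mm remains, so I'll creep forward.

Request:
carry_out([
  [0, [1, 0, 0], [0, 0, 0]],
  [0, [2, 0, 0], [0, 0, 0]],
  [0, [3, 0, 0], [0, 0, 0]],
  [0, [4, 0, 0], [0, 0, 0]],
  [0, [4.5, 0, 0], [0, 0, 0]],
  [0, [4.5, 0, 0], [0, 0, 0]],
])

```text
time_s: 4.9
tcp_pos: [0.5691, 0.209, 0.2056]
eef_rot: [-180.0, -0.0, 9.1]
contact_force: [-0.2, -0.3, 0.1]
gripper_width: 0.0005
gripper_force: 0.3
```

Request:
carry_out([
  [0, [0.5, 0, 0], [0, 0, 0]],
  [0, [1, 0, 0], [0, 0, 0]],
  [0, [1, 0, 0], [0, 0, 0]],
])

```text
time_s: 5.2
tcp_pos: [0.57, 0.2091, 0.2056]
eef_rot: [180.0, -0.0, 9.1]
contact_force: [-1.3, 0.4, 0.3]
gripper_width: 0.0005
gripper_force: 0.5
```

```bash
python3 -c "
from m import *
x=w[(abs(w[...,2]-.199)<.003)&(m==0)]
b=(x[:,:2]-C)@u; n=np.array([-u[1],u[0]]); y=(x[:,:2]-C)@n
for s in(1,-1):
    k=abs(y-s*.042)<.027; print('rails',s,k.sum(),np.percentile(b[k],[.5,1,50,99,99.5]).round(4))"
```

```text
rib 1163 [0.5858 0.2108] along 0.0218 [0.0178 0.0264]
plate 2660 [0.5863 0.2109] along 0.0223 [0.0207 0.0439]
rib 1242 [0.5987 0.1289] along 0.0215 [0.0168 0.026 ]
plate 3985 [0.5986 0.1276] along 0.0211 [-0.0008  0.0435]
[0.56998635 0.20911706 0.20559507] 0.0059 [-0.3  0.9 -0.4]
rails 1 1525 [-0.0503 -0.0499  0.0348  0.0488  0.0489]
rails -1 1991 [-0.0508 -0.0505  0.0271  0.0491  0.0492]
```

Request:
carry_out([
  [0, [0.5, 0, 0], [0, 0, 0]],
  [0, [1, 0, 0], [0, 0, 0]],
  [0, [1, 0, 0], [0, 0, 0]],
])

```text
time_s: 5.55
tcp_pos: [0.5707, 0.2092, 0.2055]
eef_rot: [180.0, 0.0, 9.1]
contact_force: [-1.9, 0.4, 1.8]
gripper_width: 0.0003
gripper_force: 1.1
```

```bash
python3 m.py
```

```text
rib 1147 [0.5867 0.2109] along 0.0226 [0.0186 0.027 ]
plate 2690 [0.5871 0.211 ] along 0.0231 [0.0216 0.0448]
rib 1239 [0.5987 0.1292] along 0.0214 [0.0168 0.026 ]
plate 3947 [0.5988 0.1275] along 0.0213 [-0.0007  0.0436]
[0.57074673 0.20920758 0.20551994] 0.0067 [-2.4  0.9  1.7]
```

Contact force has risen to about 2 N, so vent 1 is against its stop. I'll back off, rise, and cross to the far side of vent 2's rib.

Request:
carry_out([
  [0, [-4, 0, 0], [0, 0, 0]],
  [0, [-10, 0, 0], [0, 0, 0]],
  [0, [-10, 0, -15], [0, 0, 0]],
  [0, [-10, 0, -35], [0, 0, 0]],
  [0, [-10, 0, -45], [0, 0, 0]],
  [0, [5, 25, -45], [0, 0, 0]],
  [0, [20, 50, -45], [0, 0, 0]],
  [0, [35, 70, -45], [0, 0, 0]],
  [0, [43, 84, -45], [0, 0, 0]],
  [0, [43, 84, -45], [0, 0, 0]],
  [0, [43, 84, -45], [0, 0, 0]],
])

```text
time_s: 6.7
tcp_pos: [0.6264, 0.133, 0.2502]
eef_rot: [-180.0, 0.0, 9.1]
contact_force: [-0.3, 0.2, -0.4]
gripper_width: 0.0005
gripper_force: 0.0
```

```bash
python3 m.py
```

```text
rib 313 [0.5856 0.2169] along 0.0226 [0.0179 0.0271]
plate 1530 [0.5866 0.211 ] along 0.0226 [0.0035 0.0446]
plate 766 [0.6121 0.13  ] along 0.0348 [0.0301 0.0438]
[0.62626833 0.13341243 0.25040062] 0.0493 [-0.4  0.6  0.7]
```

Request:
carry_out([
  [0, [2, 0, 10], [0, 0, 0]],
  [0, [2, 0, 20], [0, 0, 0]],
  [0, [2, 0, 30], [0, 0, 0]],
  [0, [2, 0, 38], [0, 0, 0]],
  [0, [2, 0, 43], [0, 0, 0]],
  [0, [2, 0, 45], [0, 0, 0]],
  [0, [2, 0, 45], [0, 0, 0]],
])

```text
time_s: 7.45
tcp_pos: [0.6286, 0.1334, 0.2053]
eef_rot: [180.0, 0.0, 9.1]
contact_force: [0.4, -0.5, 0.1]
gripper_width: 0.0003
gripper_force: 0.0
```

Request:
carry_out([
  [0, [-4, 0, 0], [0, 0, 0]],
  [0, [-8, 0, 0], [0, 0, 0]],
  [0, [-11, 0, 0], [0, 0, 0]],
  [0, [-14, 0, 0], [0, 0, 0]],
  [0, [-17, 0, 0], [0, 0, 0]],
  [0, [-20, 0, 0], [0, 0, 0]],
  [0, [-23, 0, 0], [0, 0, 0]],
  [0, [-26, 0, 0], [0, 0, 0]],
  [0, [-29, 0, 0], [0, 0, 0]],
  [0, [-32, 0, 0], [0, 0, 0]],
  [0, [-35, 0, 0], [0, 0, 0]],
  [0, [-35, 0, 0], [0, 0, 0]],
])

```text
time_s: 8.65
tcp_pos: [0.5935, 0.1278, 0.2055]
eef_rot: [-180.0, 0.0, 9.1]
contact_force: [0.5, 0.7, -0.3]
gripper_width: 0.0004
gripper_force: 0.0
```

Request:
carry_out([
  [0, [-2, 0, 0], [0, 0, 0]],
  [0, [-4, 0, 0], [0, 0, 0]],
  [0, [-6, 0, 0], [0, 0, 0]],
  [0, [-8, 0, 0], [0, 0, 0]],
  [0, [-10, 0, 0], [0, 0, 0]],
  [0, [-12, 0, 0], [0, 0, 0]],
  [0, [-14, 0, 0], [0, 0, 0]],
  [0, [-16, 0, 0], [0, 0, 0]],
  [0, [-16, 0, 0], [0, 0, 0]],
])

```text
time_s: 9.55
tcp_pos: [0.5779, 0.1253, 0.2056]
eef_rot: [-180.0, 0.0, 9.1]
contact_force: [0.4, 0.2, -0.3]
gripper_width: 0.0006
gripper_force: 0.0
```

```bash
python3 m.py
```

```text
rib 1243 [0.5866 0.2098] along 0.0224 [0.0179 0.027 ]
plate 4179 [0.5858 0.2105] along 0.0217 [-0.      0.0445]
plate 150 [0.5815 0.1252] along 0.0038 [0.0022 0.0064]
[0.57794288 0.1253284  0.20555066] 0.0004 [ 0.4  0.5 -1. ]
```

Request:
carry_out([
  [0, [-1, 0, 0], [0, 0, 0]],
  [0, [-2, 0, 0], [0, 0, 0]],
  [0, [-3, 0, 0], [0, 0, 0]],
  [0, [-4, 0, 0], [0, 0, 0]],
  [0, [-5, 0, 0], [0, 0, 0]],
  [0, [-5, 0, 0], [0, 0, 0]],
])

```text
time_s: 10.2
tcp_pos: [0.5732, 0.1246, 0.2055]
eef_rot: [-180.0, 0.0, 9.1]
contact_force: [0.9, 0.4, -0.8]
gripper_width: 0.0005
gripper_force: 0.3
```

Request:
carry_out([
  [0, [-0.5, 0, 0], [0, 0, 0]],
  [0, [-1, 0, 0], [0, 0, 0]],
  [0, [-1, 0, 0], [0, 0, 0]],
])

```text
time_s: 10.5
tcp_pos: [0.5723, 0.1244, 0.2056]
eef_rot: [-180.0, 0.0, 9.1]
contact_force: [1.0, 0.2, -0.3]
gripper_width: 0.0007
gripper_force: 0.5
```

```bash
python3 m.py
```

```text
rib 1275 [0.5865 0.2102] along 0.0224 [0.0179 0.027 ]
plate 4320 [0.5863 0.2107] along 0.0222 [0.0002 0.0445]
plate 195 [0.5741 0.1238] along -0.0037 [-0.0073  0.001 ]
[0.57233477 0.12441932 0.2055581 ] -0.0053 [0.8 0.  0.4]
```

Request:
carry_out([
  [0, [-0.5, 0, 0], [0, 0, 0]],
  [0, [-1, 0, 0], [0, 0, 0]],
  [0, [-1, 0, 0], [0, 0, 0]],
])

```text
time_s: 10.85
tcp_pos: [0.5713, 0.1242, 0.2056]
eef_rot: [-180.0, 0.0, 9.1]
contact_force: [1.0, 1.0, -1.1]
gripper_width: 0.0007
gripper_force: 0.5
```

Request:
carry_out([
  [0, [-0.5, 0, 0], [0, 0, 0]],
  [0, [-1, 0, 0], [0, 0, 0]],
  [0, [-1, 0, 0], [0, 0, 0]],
])

```text
time_s: 11.15
tcp_pos: [0.5708, 0.1242, 0.2056]
eef_rot: [-180.0, -0.1, 9.1]
contact_force: [4.0, -1.2, -2.1]
gripper_width: 0.0006
gripper_force: 1.8
```

At 4 N the plate is on its stop. I'll back off, rise, move back towards the robot to clear the view, and check.

Request:
carry_out([
  [0, [4, 0, 0], [0, 0, 0]],
  [0, [10, 0, 0], [0, 0, 0]],
  [0, [10, 0, -15], [0, 0, 0]],
  [0, [10, 0, -35], [0, 0, 0]],
  [0, [10, 0, -60], [0, 0, 0]],
  [0, [-20, -20, -70], [0, 0, 0]],
  [0, [-55, -40, -70], [0, 0, 0]],
  [0, [-75, -40, -70], [0, 0, 0]],
  [0, [-80, -40, -70], [0, 0, 0]],
  [0, [-80, -40, -70], [0, 0, 0]],
  [0, [-80, -40, -70], [0, 0, 0]],
])

```text
time_s: 12.25
tcp_pos: [0.4858, 0.151, 0.2756]
eef_rot: [180.0, -0.0, 9.1]
contact_force: [-0.5, -0.4, 0.5]
gripper_width: 0.0006
gripper_force: 0.0
```

```bash
python3 - <<'E'
from m import *
x=w[(abs(w[...,2]-.199)<.003)&(m==0)][:,:2]-C
b=x@u; y=x@np.array([-u[1],u[0]])
for s in(1,-1):
    k=abs(y-s*.042)<.027; print('rails',s,np.percentile(b[k],[1,99]).round(4))
cv2.imwrite("pics/w2.png",im[...,::-1])
E
```

```text
rib 907 [0.5858 0.2101] along 0.0217 [0.0169 0.0264]
plate 2740 [0.5849 0.2106] along 0.0209 [-0.0005  0.0419]
rib 784 [0.5542 0.121 ] along -0.0238 [-0.0285 -0.0191]
plate 2707 [0.5539 0.1203] along -0.0242 [-0.0457 -0.002 ]
[0.48585163 0.15094827 0.27535993] -0.0865 [ 0.5 -0.5 -0.5]
rails 1 [-0.0506  0.0422]
rails -1 [-0.0507  0.0412]
```

View pics/w2.png

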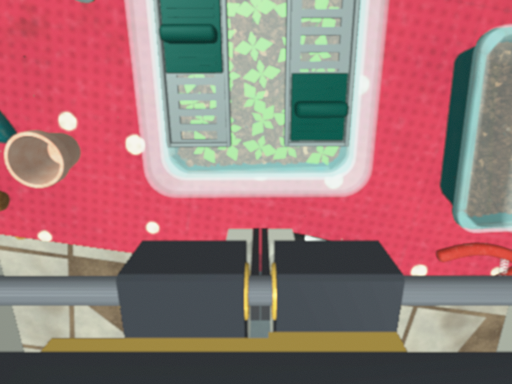

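The wrist view shows both plates, at (190,35) and (320,108), at the opposite ends of their tracks with the slots bare. The ribs are 45.5 mm apart along the rails, against 46 mm expected when both vents are fully open.

```bash
python3 -c "
from plant import r
print(r.close_job())"
```

```text
the job is handed in; nothing more can be done
None
```

Both vents of the tall lid are pushed fully open with their slots bare; contact force peaked at about 5 N, the robot kept clear of everything else, and the job is handed in (no verdict came back).

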